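# Lock the canisters with snap clips and put them away

### The arm

A 6-joint arm with a two-finger parallel gripper is mounted at the origin on the work surface. World frame = base frame: x ahead of the robot, y to its left, z up, the work surface at z = 0. Lengths are in m, angles in rad, forces in N, time in s.
With the tool pointing down it reaches from about 0.4 to 0.825 m from the base axis. Payload 7 kg.
Tool frame: the origin (TCP) lies midway between the tips of the shut fingers; the grasp point (between the pads) lies 19 mm behind it; z points along the fingers, y is the line along which they close (so a half turn about z gives the same grasp; the last joint's range is limited). The gripper opens to 88 mm and grips with 3 to 60 N. Pads are 19 mm wide; open, the fingers measure 130 mm over their backs; the gripper's body (78 mm by 193 mm) begins 47 mm behind the grasp point.
Start: joints at [-1.015, 0.359, 0.012, 0, -1.224, -0.288], TCP at [0.179, -0.651, 0.227] pointing down, gripper open.
Joint ranges: [-3.07, 3.07], [-1.43, 2.12], [-1.02, 1.25], [-3.03, 1.67], [-3.05, -0], [-3.03, 3.03]. Speed limits (rad/s): [2.39, 2.39, 3.01, 3.14, 3.14, 3.14].

### API

Orientations are given as a 3x3 rotation matrix whose columns are the frame's x, y, z axes.
In Python, from cell import * gives the robot as it stands. Calls block until the motion is done:
- goto(position, orientation): joint-space move of the TCP to a pose.
- move_l(position, velocity=0.15, frame=None, force_limit=None): straight line of the TCP; frame=None keeps the orientation; velocity is the mean speed in m/s. With force_limit (N) it stops when the force on the tool has changed by that much, and returns True; else False.
- set_joints(angles): joint-space move.
- command_gripper(opening, grip_force=None): finger opening in m; grip_force is the grip in N (None keeps the last); returns when the fingers have stopped.
- pause(seconds).
- inverse_kinematics(position, orientation): joint angles nearest the present ones, or None.
- capture(name): name is "scene" or "top" or "wrist"; returns a dict with "img" (480x640x3 uint8, blue, green, red), "z_map" (480x640 float32, m along the optical axis (not along the pixel's ray), 0 where there is no reading), "camera_matrix" (3x3 intrinsics, pixels), "R" (3x3) and "t" (3): a world point X has camera coordinates R X + t. Camera axes: x right, y down, z forward; pixel columns grow to the right and rows downward; lengths in m; the calibration is good to about 2 mm. The wrist camera is an equidistant fisheye: a pixel r from the principal point sees the ray r / f radians off the axis. A picture is of the moment at which its call begins.
A pose or a line that the arm cannot do raises IKError and nothing moves.
- job_done(): hands the job in; it is judged then, once.
Readings, each from a call of its own:
- read_time_s(): time.
- read_joints(): joint angles.
- read_qvel(): joint speeds.
- read_tau(): joint torques, N m.
- read_ee_pos(): TCP position.
- read_ee_rot(): TCP orientation.
- read_contact_force(): force on the tool from outside, world axes, zero at the start.
- read_torque(): the same for the moment, N m.
- read_width(): finger opening in m.
- read_grip_force(): force on a finger pad.
Only numpy, scipy, OpenCV 4.12 (cv2) and the standard library are available. Lean on these libraries where they do the work, as an engineer would, in place of code of your own. Each camera call takes 0.05 s, during which the arm holds its last target. There are 200 camera calls.

### The job

Child-proof the canisters on the dresser: spread a white spring clip by squeezing its ears, lower it over each canister's lid and let it contract into the groove under the lid, until every canister on the dresser is locked. Only then return each canister, upright and with its clip still on, to the floor of the organizer compartment that carries its lid's colour, roughly in the middle. Leave the pacifier, the glass jar and the bowl where they are.

Things in the scene. Friction and masses are not known exactly. Their poses are not given: they have to be found in the camera images.
- can_blue_lid (a point): centre of the blue canister's lid (canister may be absent), 77 mm above its foot, z its axis. Upright, 94 mm tall, about 200 g: aluminium body 58 mm in diameter up to 46 mm; dark groove (neck) 40 mm in diameter from 46 to 60 mm; then the fixed, straight-sided coloured lid, 50 mm in diameter, from 60 to 94 mm
- can_blue_groove (a point): point on the axis of the blue canister 50 mm above its foot, that is 4 mm above the shoulder on which a clip rests: where the ring centre of a seated clip lies; z is the axis
- bin_blue_floor (a point): centre of the inner floor of the clear organizer compartment with a blue card on its floor and blue tags front and back, 7 mm above the dresser top; inside 80 by 80 mm, walls 3 mm, rim 33 mm above this floor; -x is its front, z up. The three compartments are fixed side by side along their y, 92 mm apart
- can_red_lid (a point): centre of the red canister's lid (canister may be absent), 77 mm above its foot, z its axis. Upright, 94 mm tall, about 200 g: aluminium body 58 mm in diameter up to 46 mm; dark groove (neck) 40 mm in diameter from 46 to 60 mm; then the fixed, straight-sided coloured lid, 50 mm in diameter, from 60 to 94 mm
- can_red_groove (a point): point on the axis of the red canister 50 mm above its foot, that is 4 mm above the shoulder on which a clip rests: where the ring centre of a seated clip lies; z is the axis
- bin_red_floor (a point): centre of the inner floor of the clear organizer compartment with a red card on its floor and red tags front and back, 7 mm above the dresser top; inside 80 by 80 mm, walls 3 mm, rim 33 mm above this floor; -x is its front, z up. The three compartments are fixed side by side along their y, 92 mm apart
- can_yellow_lid (a point): centre of the yellow canister's lid (canister may be absent), 77 mm above its foot, z its axis. Upright, 94 mm tall, about 200 g: aluminium body 58 mm in diameter up to 46 mm; dark groove (neck) 40 mm in diameter from 46 to 60 mm; then the fixed, straight-sided coloured lid, 50 mm in diameter, from 60 to 94 mm
- can_yellow_groove (a point): point on the axis of the yellow canister 50 mm above its foot, that is 4 mm above the shoulder on which a clip rests: where the ring centre of a seated clip lies; z is the axis
- bin_yellow_floor (a point): centre of the inner floor of the clear organizer compartment with a yellow card on its floor and yellow tags front and back, 7 mm above the dresser top; inside 80 by 80 mm, walls 3 mm, rim 33 mm above this floor; -x is its front, z up. The three compartments are fixed side by side along their y, 92 mm apart
- clip_a_ring (a point): ring centre of a white spring clip lying flat, 4 mm above its underside; z the ring's axis, x from the ears to the gap in front. Two curved jaws, 8 mm high, 6 mm wide, round a 37 mm opening, hinged on a grey hub (11 mm wide, 12 mm high) at x = -34 mm; behind it two upright ears. 44 g; reaches from x = 22 mm to -74 mm (-81 squeezed)
- clip_a_ears (a point): midway between that clip's ears, 16 mm above its underside, at x = -68 mm from the ring centre, same axes. Ears: flat tabs 26 mm long, 4 mm thick, 32 mm high, outer faces 53 mm apart here at rest (58 at the rear). Squeezed along y (8 N) they spread the jaws; at the stop they are parallel, 26 mm over all, and the ring clears a centred 50 mm lid by 3 mm
- clip_a_jaw (a joint): opening angle of that clip's jaws: 0 closed and empty, about 0.04 to 0.07 contracted round a canister's groove, 0.36 fully spread (hard stop); both jaws move alike
- clip_b_ring (a point): ring centre of a white spring clip lying flat, 4 mm above its underside; z the ring's axis, x from the ears to the gap in front. Two curved jaws, 8 mm high, 6 mm wide, round a 37 mm opening, hinged on a grey hub (11 mm wide, 12 mm high) at x = -34 mm; behind it two upright ears. 44 g; reaches from x = 22 mm to -74 mm (-81 squeezed)
- clip_b_ears (a point): midway between that clip's ears, 16 mm above its underside, at x = -68 mm from the ring centre, same axes. Ears: flat tabs 26 mm long, 4 mm thick, 32 mm high, outer faces 53 mm apart here at rest (58 at the rear). Squeezed along y (8 N) they spread the jaws; at the stop they are parallel, 26 mm over all, and the ring clears a centred 50 mm lid by 3 mm
- clip_b_jaw (a joint): opening angle of that clip's jaws: 0 closed and empty, about 0.04 to 0.07 contracted round a canister's groove, 0.36 fully spread (hard stop); both jaws move alike
- clip_c_ring (a point): ring centre of a white spring clip lying flat, 4 mm above its underside; z the ring's axis, x from the ears to the gap in front. Two curved jaws, 8 mm high, 6 mm wide, round a 37 mm opening, hinged on a grey hub (11 mm wide, 12 mm high) at x = -34 mm; behind it two upright ears. 44 g; reaches from x = 22 mm to -74 mm (-81 squeezed)
- clip_c_ears (a point): midway between that clip's ears, 16 mm above its underside, at x = -68 mm from the ring centre, same axes. Ears: flat tabs 26 mm long, 4 mm thick, 32 mm high, outer faces 53 mm apart here at rest (58 at the rear). Squeezed along y (8 N) they spread the jaws; at the stop they are parallel, 26 mm over all, and the ring clears a centred 50 mm lid by 3 mm
- clip_c_jaw (a joint): opening angle of that clip's jaws: 0 closed and empty, about 0.04 to 0.07 contracted round a canister's groove, 0.36 fully spread (hard stop); both jaws move alike
- pacifier: mustard pacifier, shield 42 mm wide, 35 mm high, lying with the teat up; origin at its underside; bystander
- salt_jar: small glass jar with a steel twist cap, 44 mm in diameter, 75 mm tall; origin at its underside; bystander
- trinket_bowl: small blue ceramic bowl, 80 mm wide, 30 mm high; origin at its underside; bystander
Not all that is in view belongs to the job. Leave any green look-alike of the part that bears can_yellow_lid alone.

How it is judged:
By the outcome, as a careful person would: the job done as asked, in the order asked, and still so for the second after the job is handed in, with the robot touching nothing.
Of can_blue, can_red, can_yellow only 2 to 3 are there at a start; the rules pass over those that are not, and their reading is None.
At some moment in a run one of can_blue, can_red, can_yellow, clip_a, clip_b, clip_c may be knocked a few centimetres aside while the robot is not near it.
It also fails if it takes over 210 s, if anything falls off the work surface, if the arm or the gripper's body presses on something with over 40 N, if the wrist force passes 120 N, or if a joint passes its speed limit or range.

## Working session

There is one attempt and no reset: what is moved stays moved. The work goes in short steps, each a Python script; the robot and the scene stay as the last script left them, time stands still between calls to the robot, and variables do not carry over. Pictures are saved under pics/ and viewed, at most 14 in all, crops included, and the job is handed in when it is done.

```bash
mkdir -p pics; ls
python3 - <<'E'
from cell import *
import cv2,numpy as np
for n in ("scene","top"):
    c=capture(n); cv2.imwrite(f"pics/{n}0.png",c["img"]); np.savez(f"{n}0.npz",**c)
    print(n,c["camera_matrix"].round(1).tolist(),c["R"].round(3).tolist(),c["t"].round(3).tolist(),(c["z_map"]>0).mean())
print(read_time_s())
E
```

```text
pics
scene [[553.5, 0.0, 327.2], [0.0, 553.5, 248.2], [0.0, 0.0, 1.0]] [[0.047, 0.999, -0.012], [0.662, -0.04, -0.748], [-0.748, 0.027, -0.663]] [-0.008, -0.293, 1.485] 0.9961458333333333
top [[509.5, 0.0, 313.2], [0.0, 509.5, 242.7], [0.0, 0.0, 1.0]] [[-0.061, -0.998, -0.004], [-0.967, 0.06, -0.249], [0.249, -0.011, -0.968]] [0.005, 0.546, 0.898] 0.9958854166666666
0.1
```

View pics/scene0.png

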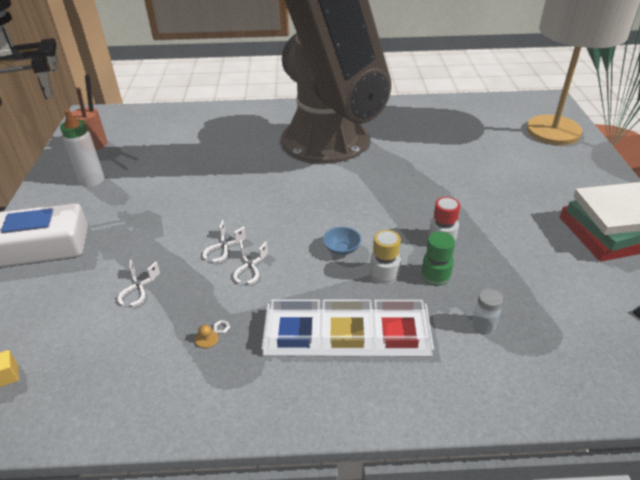

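View pics/top0.png

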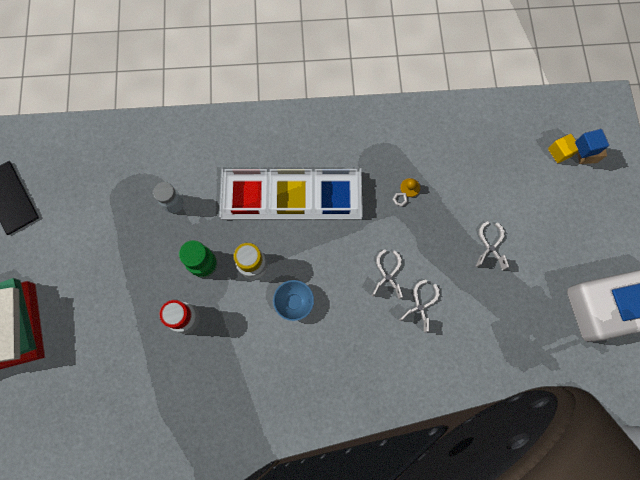

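```bash
cat > h.py <<'E'
from cell import *
import cv2, numpy as np
def ray(c,uv,wrist=False):
    K=c["camera_matrix"];uv=np.atleast_2d(uv).astype(float)
    p=(uv-[K[0,2],K[1,2]])/[K[0,0],K[1,1]]
    if wrist:
        th=np.linalg.norm(p,axis=1,keepdims=True)+1e-12
        d=np.hstack([p/th*np.sin(th),np.cos(th)])
    else: d=np.hstack([p,np.ones((len(p),1))])
    return -c["R"].T@c["t"], d@c["R"]
def cast(c,uv,z,wrist=False):
    o,d=ray(c,uv,wrist); return (o+d*((z-o[2])/d[:,2])[:,None])
def proj(c,X,wrist=False):
    p=np.atleast_2d(X)@c["R"].T+c["t"];K=c["camera_matrix"]
    if wrist:
        r=np.linalg.norm(p[:,:2],axis=1,keepdims=True)+1e-12
        q=p[:,:2]/r*np.arctan2(r,p[:,2:])
    else: q=p[:,:2]/p[:,2:]
    return q*[K[0,0],K[1,1]]+[K[0,2],K[1,2]]
def hsv(c): return cv2.cvtColor(c["img"],cv2.COLOR_BGR2HSV).transpose(2,0,1)
def comps(mask,amin):
    n,l,s,ce=cv2.connectedComponentsWithStats(mask.astype(np.uint8))
    return [(s[i],ce[i],l==i) for i in range(1,n) if s[i,4]>=amin]
RED=lambda h,s,v:((h<8)|(h>172))&(s>140)&(v>60)
YEL=lambda h,s,v:(abs(h.astype(int)-23)<7)&(s>140)&(v>70)
BLU=lambda h,s,v:(abs(h.astype(int)-112)<10)&(s>140)&(v>60)
GRN=lambda h,s,v:(abs(h.astype(int)-62)<15)&(s>140)&(v>40)
WHT=lambda h,s,v:(s<40)&(v>165)
def down(yaw):  # tool z down, tool x along yaw, y = z cross x
    x=np.array([np.cos(yaw),np.sin(yaw),0]);z=np.array([0,0,-1.]);return np.c_[x,np.cross(z,x),z]
E
python3 - <<'E'
from h import *
c=dict(np.load("top0.npz"));
H=hsv(c)
for n,f,z in(("red",RED,.094),("yel",YEL,.094),("blu",BLU,.01),("grn",GRN,.094),("wht",WHT,.008)):
    for s,ce,m in comps(f(*H),60):
        vu=np.argwhere(m);o,d=ray(c,vu[:,::-1]);zz=c["z_map"][m];P=o+d*zz[:,None]
        print(n,s,ce.round(),"cast",cast(c,ce,z)[0].round(3),"cloud",np.median(P,0).round(3),"zmax",P[:,2].max().round(3))
E
```

```text
red [232 181  29  27 746] [247. 194.] cast [0.641 0.092 0.094] cloud [0.672 0.102 0.008] zmax 1.006
red [231 211  28   3  63] [245. 212.] cast [0.606 0.096 0.094] cloud [0.629 0.104 0.026] zmax 1.006
red [ 21 282  22  66 540] [ 32. 310.] cast [0.446 0.482 0.094] cloud [0.461 0.522 0.024] zmax 1.006
red [160 300  31  29 290] [176. 315.] cast [0.42  0.224 0.094] cloud [0.417 0.221 0.093] zmax 0.098
red [  0 349  44  20 324] [ 22. 359.] cast [0.361 0.493 0.094] cloud [0.364 0.528 0.028] zmax 0.034
yel [548 134  30  29 543] [563. 148.] cast [ 0.697 -0.523  0.094] cloud [ 0.724 -0.554  0.038] zmax 1.006
yel [400 178  20  19 275] [410. 187.] cast [ 0.636 -0.218  0.094] cloud [ 0.664 -0.234  0.007] zmax 1.006
yel [277 181  28  27 745] [291. 194.] cast [0.636 0.009 0.094] cloud [0.667 0.011 0.008] zmax 1.006
yel [233 243  28  29 224] [247. 257.] cast [0.519 0.095 0.094] cloud [0.516 0.095 0.094] zmax 1.006
blu [576 129  33  29 618] [591. 143.] cast [ 0.742 -0.631  0.01 ] cloud [ 0.714 -0.589  0.079] zmax 1.006
blu [322 182  28  26 706] [336. 195.] cast [ 0.66  -0.082  0.01 ] cloud [ 0.66  -0
[... 5093 characters left out ...]
1.] cast [ 0.514 -0.161  0.008] cloud [ 0.515 -0.16   0.008] zmax 0.013
wht [391 251  10  25  75] [397. 262.] cast [ 0.51  -0.194  0.008] cloud [ 0.51  -0.195  0.008] zmax 0.013
wht [ 580  271   60   67 2026] [607. 304.] cast [ 0.402 -0.595  0.008] cloud [ 0.395 -0.555  0.07 ] zmax 1.006
wht [414 280  13  26  84] [418. 290.] cast [ 0.451 -0.229  0.008] cloud [ 0.453 -0.226  0.008] zmax 0.012
wht [425 284  14  23  79] [434. 295.] cast [ 0.439 -0.26   0.008] cloud [ 0.437 -0.263  0.008] zmax 0.012
wht [  0 288  14  72 944] [  6. 324.] cast [0.435 0.578 0.008] cloud [0.425 0.538 0.075] zmax 1.006
wht [163 303  20  21 335] [172. 313.] cast [0.436 0.254 0.008] cloud [0.424 0.23  0.095] zmax 1.006
```

Run:
```python
from h import *
print(read_ee_rot().round(2).tolist() if hasattr(read_ee_rot(),'round') else read_ee_rot())
for yaw in (0,np.pi):
    print(yaw,[None if (q:=inverse_kinematics(p,down(yaw))) is None else np.round(q,2) for p in ([.49,-.39,.2],[.45,.095,.2],[.39,.28,.2],[.672,.1,.1])])
goto([.50,-.39,.2],down(0))
c=capture("wrist");cv2.imwrite("pics/w1.png",c["img"])
Rt=read_ee_rot();C=-c["R"].T@c["t"]
print("cam in tool",np.array(Rt).T@(C-read_ee_pos()),np.array(Rt).T@c["R"].T, c["camera_matrix"][0],read_time_s(),read_joints())
```

```text
[[-0.96, -0.26, -0.0], [-0.26, 0.96, 0.0], [0.0, 0.0, -1.0]]
0 [array([-0.36,  0.3 , -0.14,  0.  , -1.13,  1.93]), array([ 0.64,  0.02, -0.48,  0.  , -1.07,  0.93]), array([ 1.03,  0.05, -0.44,  0.  , -1.07,  0.54]), array([ 0.43,  0.46, -0.13,  0.  , -0.98,  1.14])]
3.141592653589793 [array([-0.36,  0.3 , -0.14,  0.  , -1.13, -1.21]), array([ 0.64,  0.02, -0.48,  0.  , -1.07, -2.21]), array([ 1.03,  0.05, -0.44,  0.  , -1.07, -2.6 ]), array([ 0.43,  0.46, -0.13,  0.  , -0.98, -2.  ])]
cam in tool [ 8.31183087e-02 -3.92581100e-05 -1.57805846e-01] [[-3.20920661e-04 -9.53461882e-01 -3.01513411e-01]
 [ 9.99999635e-01 -5.44572065e-04  6.57709258e-04]
 [-7.91296487e-04 -3.01513090e-01  9.53461709e-01]] [371.64829954   0.         314.16575691] 2.0583 [-3.55992171e-01  3.09539321e-01 -1.21613780e-01  7.30321337e-05
 -1.13961345e+00  1.92528747e+00]
```

View pics/w1.png

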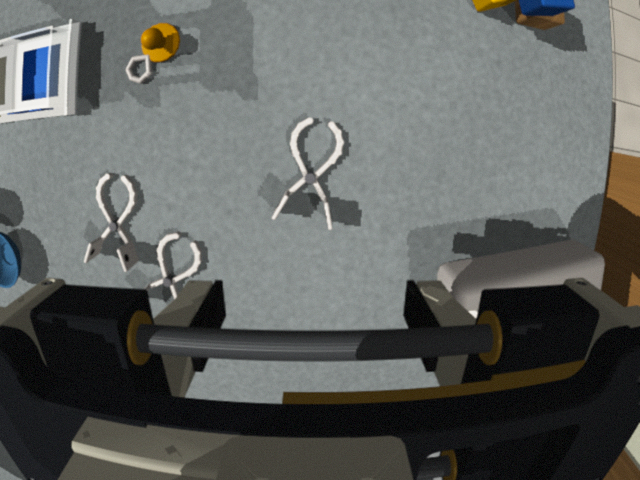

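```bash
cat >> h.py <<'E'
def cloud(c,wrist=False):
    v,u=np.mgrid[:480,:640];uv=np.c_[u.ravel(),v.ravel()]
    o,d=ray(c,uv,wrist)
    zc=d@c["R"].T[:,2] if False else (d@c["R"].T)[:,2]
    P=o+d*(c["z_map"].ravel()/zc)[:,None]; P[c["z_map"].ravel()<=0]=np.nan
    return uv,P
def clip_pose(c,guess,wrist=True,z0=0.0,rad=.06):
    """ring centre xy, yaw, from white pixels within rad of guess (xy, whole-clip middle)"""
    uv,P=cloud(c,wrist);h,s,v=[a.ravel() for a in hsv(c)]
    k=(np.linalg.norm(P[:,:2]-guess,axis=1)<rad)&(P[:,2]>z0+.003)&(P[:,2]<z0+.045)&(s<45)&(v>100)
    lo=k&(P[:,2]<z0+.0115)&(v>150); Q=cast(c,uv[lo],z0+.0075,wrist)[:,:2]
    ears=P[k&(P[:,2]>z0+.018)][:,:2]; e=(ears.min(0)+ears.max(0))/2
    ctr=np.median(Q,0)
    from scipy.optimize import least_squares
    for _ in range(4):
        r=np.linalg.norm(Q-ctr,axis=1);q=Q[(r>.013)&(r<.029)&(((Q-ctr)@((ctr-e)/np.linalg.norm(ctr-e)))>-.017)]
        f=least_squares(lambda p:np.linalg.norm(q-p[:2],axis=1)-p[2],[*ctr,.0215],loss="soft_l1",f_scale=.002);ctr=f.x[:2]
    d=ctr-e
    return ctr,np.arctan2(d[1],d[0]),f.x[2],np.linalg.norm(d),len(q),len(ears)
def lid(c,guess,wrist=True,z=.094):
    """lid-top centre: circle fit to outline of high points near guess"""
    uv,P=cloud(c,wrist)
    k=(np.linalg.norm(P[:,:2]-guess,axis=1)<.045)&(abs(P[:,2]-z)<.004)
    m=k.reshape(480,640).astype(np.uint8)
    m=max(comps(m,20),key=lambda t:t[0][4])[2].astype(np.uint8)
    cn=max(cv2.findContours(m,cv2.RETR_EXTERNAL,cv2.CHAIN_APPROX_NONE)[0],key=len)[:,0]
    Q=cast(c,cn,z,wrist)[:,:2]; from scipy.optimize import least_squares
    f=least_squares(lambda p:np.linalg.norm(Q-p[:2],axis=1)-p[2],[*Q.mean(0),.025],loss="soft_l1",f_scale=.001)
    return f.x,len(Q)
E
python3 - <<'E'
from h import *
c=capture("wrist"); uv,P=cloud(c,True)
print("table z",np.nanmedian(P[(abs(P[:,0]-.6)<.03)&(abs(P[:,1]+.3)<.03),2]))
print("C",clip_pose(c,[.525,-.39]))
print("B",clip_pose(c,[.42,-.235],rad=.045))
t=capture("top"); s=capture("scene")
print("Ctop",clip_pose(t,[.525,-.39],False))
for n,g in(("red",[.42,.226]),("yel",[.519,.095]),("grn",[.523,.188])): print(n,lid(t,g,False),lid(s,g,False))
E
```

```text
table z -0.000355859037913131
C (array([ 0.56255244, -0.39265823]), np.float64(-0.21002688149836957), np.float64(0.021750158125883913), np.float64(0.06310310739625652), 585, 272)
B (array([ 0.43763791, -0.23639434]), np.float64(-1.6425665589580751), np.float64(0.02110166420218001), np.float64(0.04144721477539148), 277, 1)Traceback (most recent call last):
  File "<stdin>", line 7, in <module>
  File "h.py", line 42, in clip_pose
    ears=P[k&(P[:,2]>z0+.018)][:,:2]; e=(ears.min(0)+ears.max(0))/2
                                         ~~~~~~~~^^^
    return umr_minimum(a, axis, None, out, keepdims, initial, where)
ValueError: zero-size array to reduction operation minimum which has no identity
```

Run:
```python
from h import *
t=capture("top"); s=capture("scene")
for n,g in(("red",[.42,.226]),("yel",[.519,.095]),("grn",[.523,.188])): print(n,lid(t,g,False),lid(s,g,False))
c,yaw=np.array([.5626,-.3927]),-.21
d=np.array([np.cos(yaw),np.sin(yaw)]); e=c-.068*d
goto([*e,.10],down(yaw)); pause(.3)
w=capture("wrist");cv2.imwrite("pics/w2.png",w["img"]);print(clip_pose(w,c-.02*d))
```

```text
red (array([0.42420831, 0.22915617, 0.02414397]), 77) (array([0.43010452, 0.23060604, 0.02390409]), 61)
yel (array([0.52209361, 0.09468388, 0.02398744]), 73) (array([0.52753226, 0.09608199, 0.02390887]), 66)
grn (array([0.53281851, 0.19512143, 0.02417157]), 77) (array([0.53848258, 0.19615975, 0.02398874]), 65)
(array([ 0.56261841, -0.39258362]), np.float64(-0.21163921516206363), np.float64(0.0217892043219961), np.float64(0.06223645990593796), 1142, 494)
```

View pics/w2.png

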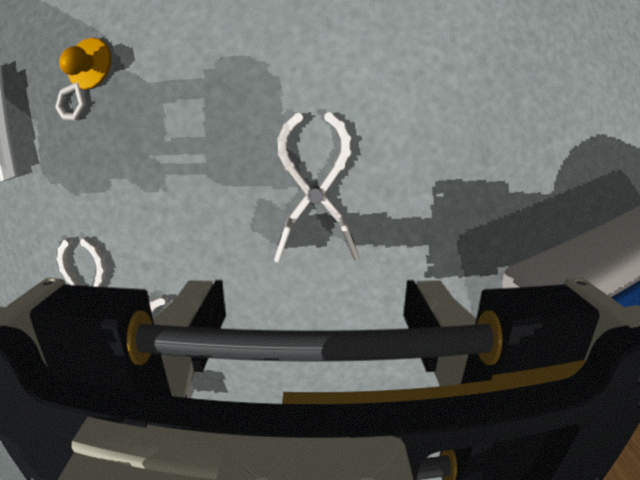

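```bash
cat >> h.py <<'E'
def grab_clip(ring,yaw,z=.004):
    d=np.array([np.cos(yaw),np.sin(yaw)]); e=np.array(ring)-.068*d
    goto([*e,.09],down(yaw)); command_gripper(.088,20)
    hit=move_l([*e,z],.1,force_limit=15); print("hit",hit,read_ee_pos())
    command_gripper(.020,20); pause(.3); print("width",read_width(),"F",read_grip_force())
    move_l([*e,.17],.12)
E
python3 - <<'E'
from h import *
grab_clip([.5626,-.3926],-.211)
pause(.3)
w=capture("wrist");cv2.imwrite("pics/w3.png",w["img"]);print(read_width(),read_ee_pos(),read_time_s())
E
```

```text
hit False [ 0.49659315 -0.37859802  0.0045993 ]
width 0.024950106041557563 F 20.010436177253723
0.025003851475236833 [ 0.49604114 -0.37833854  0.16976685] 7.8083
```

View pics/w3.png

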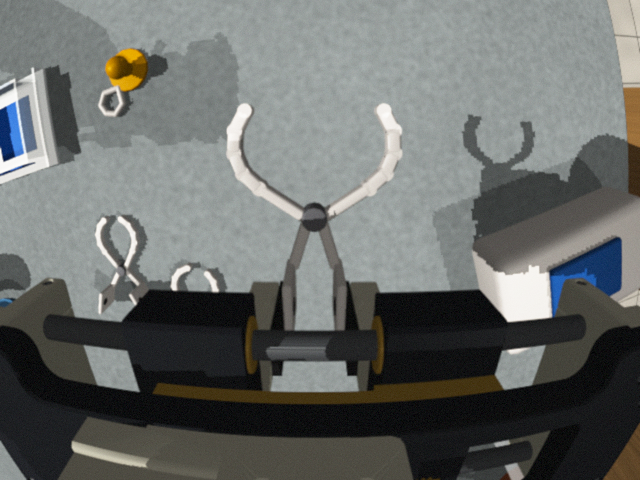

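```bash
cat >> h.py <<'E'
def held_clip(w):
    uv,P=cloud(w,True); T=(P-read_ee_pos())@np.array(read_ee_rot()); h,s,v=[a.ravel() for a in hsv(w)]
    k=(abs(T[:,2]-0)<.03)&(T[:,0]>.02)&(T[:,0]<.13)&(abs(T[:,1])<.06)
    hub=T[k&(v<110)&(np.hypot(T[:,0]-.036,T[:,1])<.014)]
    j=T[k&(v>140)&(s<50)&(T[:,0]>.05)]
    L=j[j[:,1]<0];Rr=j[j[:,1]>0]
    print("hub",hub.mean(0).round(4),len(hub),"xmax",np.percentile(L[:,0],99).round(4),np.percentile(Rr[:,0],99).round(4),"y",L[:,1].min().round(4),Rr[:,1].max().round(4))
    for X in (L,Rr): # slope of top faces
        A=np.c_[X[:,0],np.ones(len(X))];print("z vs x",np.linalg.lstsq(A,X[:,2],rcond=None)[0].round(4),"inner",np.abs(X[(abs(X[:,0]-.068)<.004)][:,1]).min().round(4))
E
python3 - <<'E'
from h import *
held_clip(capture("wrist"))
E
```

```text
hub [ 0.0388  0.     -0.0047] 1020 xmax 0.0903 0.0903 y -0.0374 0.037
z vs x [-0.001  -0.0031] inner 0.0286
z vs x [-0.0063 -0.0021] inner 0.0281
```

```bash
cat >> h.py <<'E'
def held_centre(w):
    uv,P=cloud(w,True); T=(P-read_ee_pos())@np.array(read_ee_rot())
    j=T[(abs(T[:,2])<.014)&(T[:,0]>.03)&(T[:,0]<.11)&(abs(T[:,1])<.05)][:,:2]
    from scipy.spatial import cKDTree
    tr=cKDTree(j);xs=np.arange(.058,.080,.0005);ys=np.arange(-.005,.0051,.0005)
    X=np.array([(x,y) for x in xs for y in ys]); 
    d=np.sort(tr.query(X,k=5)[0],1)[:,-1]; i=d.argmax()
    return X[i],d[i],[(x,tr.query([x,0],k=5)[0][-1].round(4)) for x in (.062,.066,.068,.070,.072,.076)]
E
python3 - <<'E'
from h import *
w=capture("wrist");print(held_centre(w))
E
```

```text
(array([ 7.60000000e-02, -4.33680869e-18]), np.float64(0.02793288376724106), [(0.062, np.float64(0.0145)), (0.066, np.float64(0.0185)), (0.068, np.float64(0.0205)), (0.07, np.float64(0.0225)), (0.072, np.float64(0.0245)), (0.076, np.float64(0.0279))])
```

Run:
```python
from h import *
w=capture("wrist")
uv,P=cloud(w,True); T=((P-read_ee_pos())@np.array(read_ee_rot())).reshape(480,640,3)
for r in range(196,236,2): print(r,T[r,314].round(4), w["img"][r,314], w["img"][r,300], T[r,300].round(4))
print(read_time_s())
```

```text
196 [ 1.620e-02 -1.000e-04  1.699e-01] [157 161 155] [163 165 158] [ 0.016  -0.0127  0.171 ]
198 [ 1.430e-02 -1.000e-04  1.699e-01] [162 163 154] [163 166 158] [ 0.0144 -0.0126  0.1698]
200 [ 1.230e-02 -1.000e-04  1.707e-01] [157 161 153] [158 159 154] [ 0.0121 -0.0127  0.1718]
202 [ 1.040e-02 -1.000e-04  1.708e-01] [101 100  97] [160 160 155] [ 0.0105 -0.0127  0.1706]
204 [ 0.0473 -0.0001  0.    ] [34 33 30] [140 140 137] [ 0.0087 -0.0127  0.1704]
206 [ 0.0476 -0.0001 -0.005 ] [38 38 40] [84 88 89] [ 0.0463 -0.0062  0.0005]
208 [ 0.0473 -0.0001 -0.0077] [82 81 79] [ 96 101 103] [ 0.0458 -0.0061 -0.0014]
210 [ 0.0464 -0.0001 -0.0072] [106 101 102] [149 154 161] [ 0.0452 -0.0061 -0.0022]
212 [ 0.0451 -0.0001 -0.0056] [103 101  99] [197 201 208] [ 0.0447 -0.0061 -0.0039]
214 [ 0.0446 -0.0001 -0.0069] [101  97  97] [202 209 217] [ 0.0436 -0.0061 -0.0032]
216 [ 0.0437 -0.0001 -0.0069] [103  99 101] [205 214 219] [ 0.043  -0.0061 -0.0043]
218 [ 0.043  -0.0001 -0.0075] [90 88 91] [196 202 211] [ 0.042  -0.0061 -0.0037]
220 [ 0.042  -0.0001 -0.0071] [50 49 52] [112 117 118] [ 0.0411 -0.0061 -0.0038]
222 [ 0.0413 -0.0001 -0.0075] [52 50 51] [126 131 123] [-0.0085 -0.0129  0.1715]
224 [ 0.0403 -0.0001 -0.0071] [51 48 48] [103 106 106] [ 0.0389 -0.0062 -0.0022]
226 [ 0.0396 -0.0001 -0.0079] [51 48 49] [89 97 97] [ 0.0381 -0.0062 -0.0028]
228 [ 0.0387 -0.0001 -0.0079] [46 47 48] [ 93  97 100] [ 0.0374 -0.0062 -0.0032]
230 [ 0.0376 -0.0001 -0.0071] [49 51 51] [ 96 101 106] [ 0.0365 -0.0062 -0.0033]
232 [-1.780e-02 -1.000e-04  1.702e-01] [134 134 131] [ 97 103 105] [ 0.0354 -0.0062 -0.0026]
234 [-1.990e-02 -1.000e-04  1.709e-01] [158 161 155] [100 108 108] [ 0.0347 -0.0062 -0.0034]
7.9583
```

```bash
cat >> h.py <<'E'
def hover(can,yaw,off,z):
    d=np.array([np.cos(yaw),np.sin(yaw)]);n=np.array([-d[1],d[0]])  # off in tool frame (x, y); tool y = -n
    return np.array([*(np.array(can)-off[0]*d+off[1]*n),z])
def world(off):
    return (np.array(read_ee_pos())+np.array(read_ee_rot())@[*off,0])[:2]
def wlid(guess,name=None):
    pause(.3);w=capture("wrist")
    if name: cv2.imwrite(name,w["img"])
    return w,lid(w,guess)
E
python3 - <<'E'
from h import *
yaw=-1.05;off=[.076,0]
goto(hover([.426,.229],yaw,off,.17),down(yaw)); pause(.2)
w,(l,n)=wlid([.426,.229]);print("lid",l,n,"ring",world(off))
move_l(hover(l[:2],yaw,off,.125),.1)
w,(l,n)=wlid(l[:2],"pics/w4.png");print("lid",l,n,"ring",world(off),held_centre(w)[:2],read_time_s(),read_joints())
E
```

```text
lid [0.42629695 0.22954997 0.02430058] 226 ring [0.42601623 0.22899502]
lid [0.42618468 0.22960866 0.02431687] 281 ring [0.42640685 0.22973878] (array([ 0.076, -0.001]), np.float64(0.028013210006550125)) 11.8833 [ 1.05410208e+00  1.45918706e-01 -5.31451232e-01  8.96030182e-06
 -8.92607624e-01 -5.33288843e-01]
```

View pics/w4.png

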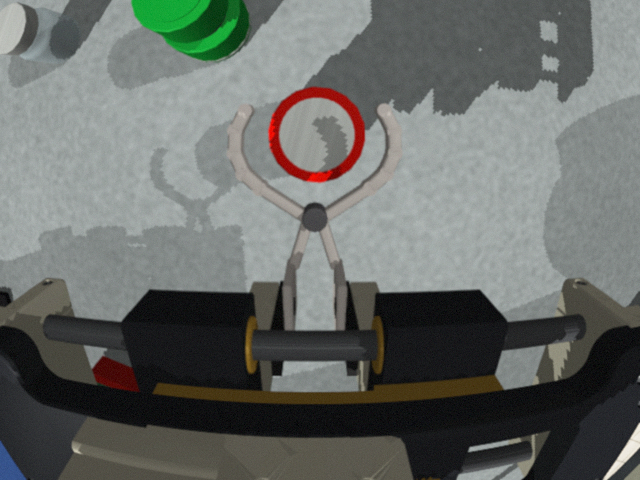

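```bash
cat >> h.py <<'E'
def seat(l,yaw,off,zs=.0508):
    move_l(hover(l,yaw,off,.105),.05)
    hit=move_l(hover(l,yaw,off,zs),.06,force_limit=5); print("hit",hit,read_ee_pos(),read_contact_force())
    return hit
E
python3 - <<'E'
from h import *
seat([.4262,.2296],-1.05,[.076,0])
w,(l,n)=wlid([.4262,.2296],"pics/w5.png");print("lid",l,n,"ring",world([.076,0]),read_time_s())
E
```

```text
hit False [0.38858502 0.29581705 0.05108577] [-0.30359684 -0.17434827  0.33174609]
lid [0.42609521 0.2297008  0.02421847] 454 ring [0.42625754 0.22969955] 13.8333
```

View pics/w5.png

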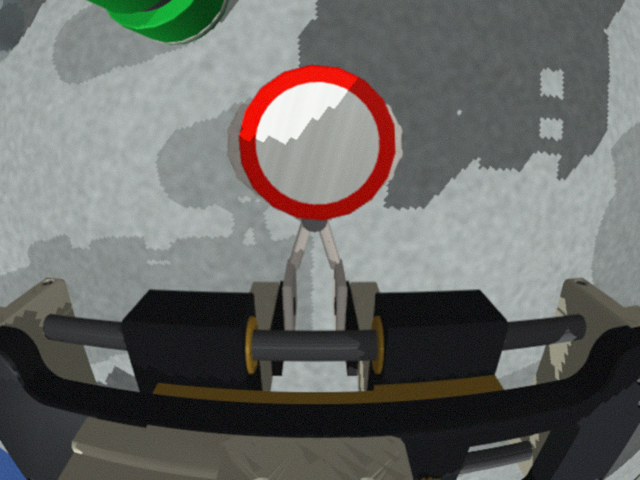

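Run:
```python
from h import *
command_gripper(.070,20);pause(.3)
p=np.array(read_ee_pos());move_l([p[0],p[1],.17],.12)
w,(l,n)=wlid([.4262,.2296],"pics/w6.png");print("lid",l,n)
print("clip",clip_pose(w,np.array(l[:2])-.02*np.array([np.cos(-1.05),np.sin(-1.05)]),z0=.046))
q=read_joints(); goto([.38,-.16,.2],down(-.35)) 
pause(.3);w=capture("wrist");cv2.imwrite("pics/w7.png",w["img"]);np.savez("w7.npz",**w)
t=capture("top");cv2.imwrite("pics/t7.png",t["img"])
for n_,g in(("red",[.424,.229]),("yel",[.522,.095])): print(n_,lid(t,g,False))
print(read_time_s())
cv2.imwrite("pics/m7.png",np.hstack([cv2.resize(cv2.imread("pics/w6.png")[40:360,150:480],(330,320)),cv2.resize(w["img"],(427,320))]))
```

```text
lid [0.42628376 0.22951501 0.02429222] 226
clip (array([0.40415251, 0.26894047]), np.float64(-0.9727337044217135), np.float64(0.015889818671372815), np.float64(0.020151148292280055), 88, 419)Traceback (most recent call last):
  File "<stdin>", line 9, in <module>
  File "h.py", line 55, in lid
    m=max(comps(m,20),key=lambda t:t[0][4])[2].astype(np.uint8)
      ~~~^^^^^^^^^^^^^^^^^^^^^^^^^^^^^^^^^^
ValueError: max() iterable argument is empty
```

Run:
```python
from h import *
w=dict(np.load("w7.npz"))
a=cv2.imread("pics/w6.png")[40:360,150:480];t=cv2.imread("pics/t7.png")[150:390,100:520]
M=np.zeros((560,760,3),np.uint8);M[:320,:330]=a;M[:320,333:760]=cv2.resize(w["img"],(427,320));M[320:560,:420]=t
cv2.imwrite("pics/m7.png",M)
```

```text
(no output)
```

View pics/m7.png

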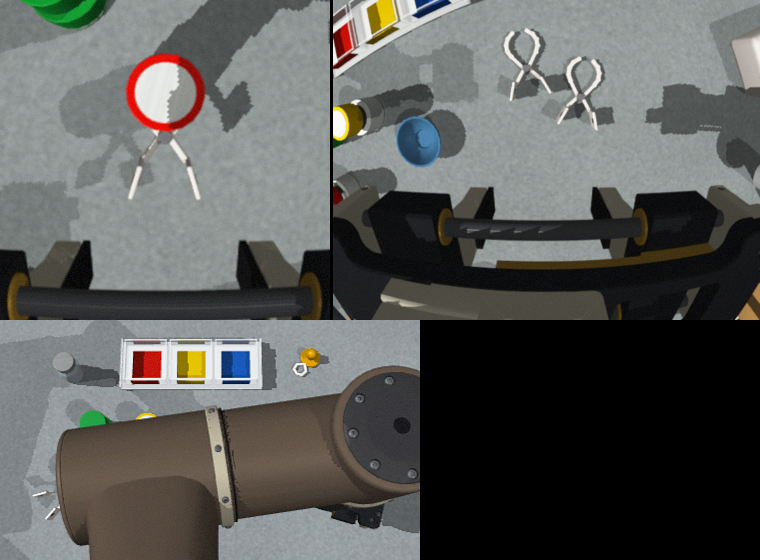

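Run:
```python
from h import *
w=dict(np.load("w7.npz"))
r=clip_pose(w,[.425,-.237],rad=.048);print(r)
c,yaw=r[0],r[1];d=np.array([np.cos(yaw),np.sin(yaw)])
goto([*(c-.074*d),.13],down(yaw));pause(.3)
w=capture("wrist");r=clip_pose(w,c-.025*d,rad=.048);print(r)
uv,P=cloud(w,True);T=(P-read_ee_pos())@np.array(read_ee_rot())
k=(T[:,2]<.127)&(T[:,2]>.095)&(T[:,0]>-.03)
for nm,X in (("ring",T[k&(T[:,0]>.05)&(abs(T[:,1])<.035)]),("ears",T[k&(T[:,0]<.028)&(abs(T[:,1])<.05)&(T[:,2]<.115)])): print(nm,X.min(0),X.max(0),len(X))
cv2.imwrite("pics/w8.png",w["img"]);print(read_time_s())
```

```text
(array([ 0.44934086, -0.24601969]), np.float64(-0.6595663067153648), np.float64(0.02166547008706614), np.float64(0.049450649828729126), 613, 263)
(array([ 0.44917755, -0.24635899]), np.float64(-0.8199472447195408), np.float64(0.0217964405429236), np.float64(0.04425136777008969), 937, 435)
ring [ 0.05029741 -0.02332603  0.12138736] [0.09766775 0.02577275 0.12696046] 1117
ears [-0.00289732 -0.01532528  0.09779619] [0.02797401 0.0404802  0.11478615] 434
19.3917
```

View pics/w8.png

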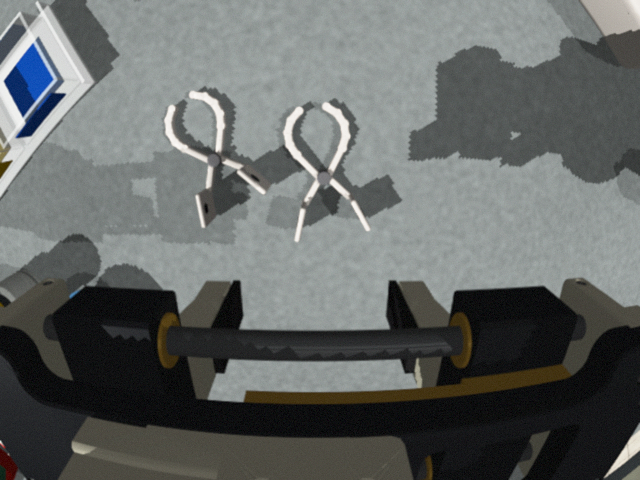

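```bash
sed -i 's/\.068\*d\n/&/; s/def grab_clip(ring,yaw,z=.004):/def grab_clip(ring,yaw,z=.004,a=.064):/; s/e=np.array(ring)-.068\*d/e=np.array(ring)-a*d/; s/command_gripper(.088,20)/command_gripper(.074,20)/' h.py
python3 - <<'E'
from h import *
yaw=-.476;d=np.array([np.cos(yaw),np.sin(yaw)]);c=np.array([.4492,-.2463])
goto([*(c-.066*d),.09],down(yaw));pause(.2)
w=capture("wrist");uv,P=cloud(w,True);T=(P-read_ee_pos())@np.array(read_ee_rot())
k=(T[:,2]<.087)&(T[:,2]>.05)&(T[:,0]>-.03)
for nm,X in (("ring",T[k&(T[:,0]>.045)&(abs(T[:,1])<.03)]),("ears",T[k&(T[:,0]<.02)&(abs(T[:,1])<.032)&(T[:,2]<.075)])): print(nm,X.min(0).round(3),X.max(0).round(3),len(X))
grab_clip(c,yaw);pause(.2)
w=capture("wrist");cv2.imwrite("pics/w9.png",w["img"]);held_clip(w);print(held_centre(w),read_time_s())
E
```

```text
ring [ 0.045 -0.024  0.081] [0.088 0.025 0.087] 1394
ears [-0.009 -0.029  0.058] [0.017 0.026 0.075] 595
hit False [ 0.3927268  -0.21702168  0.00437511]
width 0.02507521843178366 F 19.99514400959015
hub [ 0.0378 -0.     -0.0044] 937 xmax 0.0861 0.0861 y -0.037 0.0372
z vs x [-0.0037 -0.0025] inner 0.0303
z vs x [ 0.0276 -0.0046] inner 0.0305
(array([ 7.15000000e-02, -4.33680869e-18]), np.float64(0.027958766139725158), [(0.062, np.float64(0.019)), (0.066, np.float64(0.023)), (0.068, np.float64(0.025)), (0.07, np.float64(0.0267)), (0.072, np.float64(0.0279)), (0.076, np.float64(0.0267))]) 24.4917
```

View pics/w9.png

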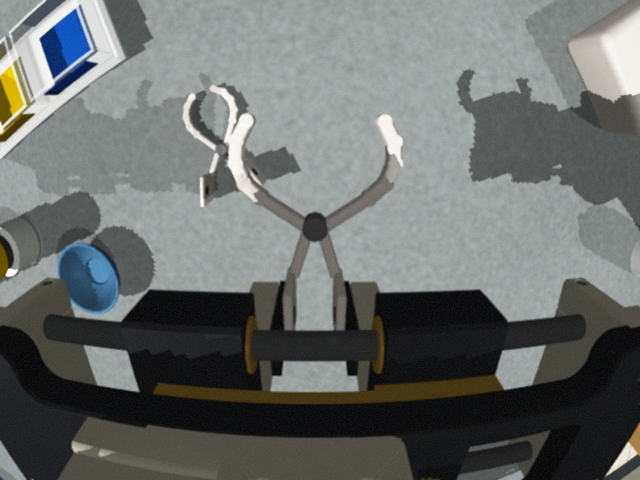

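Candidates: the yellow-lidded canister at (248,257) in the top view and the all-green look-alike at (197,258). Only the first has a yellow lid on an aluminium body, so it is the one meant. I'll confirm with a close crop from the hover.

Run:
```python
from h import *
yaw=0.;off=[.0717,0]
goto(hover([.523,.095],yaw,off,.17),down(yaw))
w,(l,n)=wlid([.523,.095]);print("lid",l,n,"ring",world(off))
move_l(hover(l[:2],yaw,off,.125),.1)
w,(l,n)=wlid(l[:2]);print("lid",l,n,"ring",world(off),held_centre(w)[:2],read_time_s())
cv2.imwrite("pics/w10.png",cv2.resize(w["img"][20:270,150:480],None,fx=2,fy=2))
```

```text
lid [0.52451366 0.09465858 0.02430585] 227 ring [0.5230863  0.09430805]
lid [0.5244977  0.09474525 0.02430802] 281 ring [0.52467978 0.09478548] (array([0.072 , 0.0005]), np.float64(0.028012443677977016)) 27.0
```

View pics/w10.png

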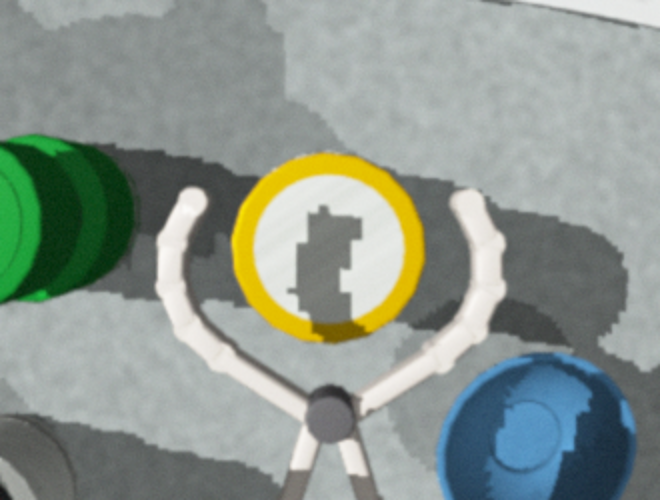

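Run:
```python
from h import *
hit=seat([.5245,.0947],0.,[.0718,0])
if not hit:
    command_gripper(.070,20);pause(.3)
    p=np.array(read_ee_pos());move_l([p[0],p[1],.17],.12)
w,(l,n)=wlid([.5245,.0947]);print("lid",l,n)
goto([.40,.13,.26],down(.6));pause(.3)
w=capture("wrist");np.savez("w11.npz",**w)
for n_,g in(("red",[.426,.2295]),("yel",[.5245,.0947])):
    try: print(n_,lid(w,g))
    except Exception as e: print(n_,e)
s=capture("scene");print(read_time_s())
M=np.zeros((560,800,3),np.uint8);M[:,:400]=cv2.resize(s["img"][130:410,300:500],(400,560));M[:300,400:]=cv2.resize(w["img"],(400,300))
cv2.imwrite("pics/w11.png",M)
```

```text
hit False [0.45304166 0.09490856 0.05106412] [-0.04035415 -0.4652811   0.48959123]
lid [0.52451037 0.09467413 0.02429962] 227
red (array([0.42635569, 0.22933482, 0.0242717 ]), 160)
yel (array([0.52392545, 0.09525308, 0.0243525 ]), 155)
32.225
```

View pics/w11.png

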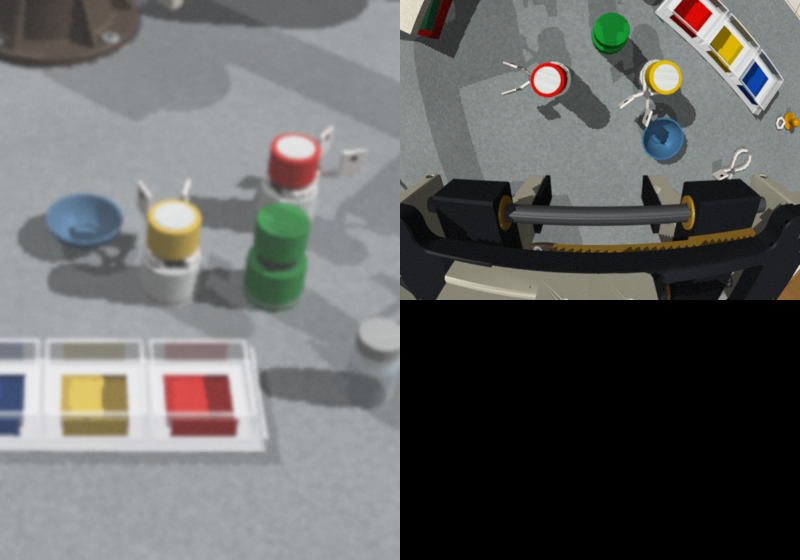

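```bash
cat >> h.py <<'E'
def card(w,f,guess):
    uv,P=cloud(w,True);m=f(*hsv(w)).ravel()&(np.linalg.norm(P[:,:2]-guess,axis=1)<.06)&(P[:,2]<.02)
    Q=cast(w,uv[m],.0075,True)[:,:2].astype(np.float32);(c,s,a)=cv2.minAreaRect(Q*1000);return np.array(c)/1000,s,a,len(Q)
E
python3 - <<'E'
from h import *
w=dict(np.load("w11.npz"));print(card(w,RED,[.672,.102]),card(w,YEL,[.667,.011]),card(w,BLU,[.66,-.082]))
l=[.5245,.0947];yaw=0.
goto([*l,.17],down(yaw));command_gripper(.066,30);pause(.2)
w=capture("wrist")
for f,g in((RED,[.672,.102]),(YEL,[.667,.011]),(BLU,[.66,-.082])): print(card(w,f,g))
print("hit",move_l([*l,.062],.1,force_limit=8),read_ee_pos())
command_gripper(.04,30);pause(.2);print(read_width(),read_grip_force(),read_ee_pos(),read_time_s())
E
```

```text
(array([0.66936896, 0.10195665]), (58.212459564208984, 70.5835189819336), 86.52822875976562, 1824) (array([0.66358911, 0.00999726]), (58.754859924316406, 70.53564453125), 87.33545684814453, 1722) (array([ 0.65794849, -0.08549007]), (49.911983489990234, 69.48838806152344), 86.74280548095703, 1151)
(array([0.66821301, 0.10225517]), (58.60990524291992, 72.77054595947266), 86.57405090332031, 4459)
(array([0.66265479, 0.01044637]), (58.91664123535156, 72.74880981445312), 86.64995574951172, 4148)
(array([ 0.66385382, -0.08420871]), (53.4186897277832, 58.574913024902344), 86.45549011230469, 2881)
hit False [0.52491642 0.09490896 0.06256837]
0.04967923196731025 30.00089943408966 [0.52476121 0.0948481  0.06238406] 35.3583
```

Run:
```python
from h import *
w=dict(np.load("w11.npz"));w2=None
def run(w,wr,nm):
    uv,P=cloud(w,wr)
    for f,g in((RED,[.670,.102]),(YEL,[.665,.011])):
        m=f(*hsv(w)).ravel()&(np.linalg.norm(P[:,:2]-g,axis=1)<.06)
        Q=P[m];a=np.deg2rad(-3.6);d=Q[:,:2]@np.c_[[np.cos(a),np.sin(a)],[-np.sin(a),np.cos(a)]]
        fl=abs(Q[:,2]-.0075)<.003
        lo,hi=np.percentile(d[fl],[.5,99.5],0);mid=(lo+hi)/2
        print(nm,(hi-lo).round(4),"world",(np.array([[np.cos(a),-np.sin(a)],[np.sin(a),np.cos(a)]])@mid).round(4),"nonfloor x,z",d[~fl,0][::60].round(3)[:8],Q[~fl,2][::60].round(3)[:8])
run(w,True,"wrist");run(dict(np.load("top0.npz")),False,"top");run(dict(np.load("scene0.npz")),False,"scene")
```

```text
wrist [0.0537 0.0572] world [0.6771 0.1015] nonfloor x,z [0.664 0.623 0.623 0.623 0.623 0.623] [0.011 0.034 0.017 0.027 0.025 0.022]
wrist [0.0532 0.0576] world [0.6716 0.0098] nonfloor x,z [0.664 0.622 0.623 0.623 0.624 0.623] [0.011 0.032 0.03  0.032 0.035 0.032]
top [0.0582 0.0577] world [0.6735 0.1029] nonfloor x,z [0.693 0.658 0.622] [0.011 0.004 0.022]
top [0.058  0.0565] world [0.6676 0.0116] nonfloor x,z [0.693 0.647] [0.012 0.011]
scene [0.0367 0.0534] world [0.6661 0.1035] nonfloor x,z [0.639 0.71 ] [0.004 0.03 ]
scene [0. 0.] world [0.6482 0.0156] nonfloor x,z [] []
```

```bash
cat >> h.py <<'E'
def place(b,yaw,zp):
    p=np.array(read_ee_pos());move_l([p[0],p[1],.165],.12);print("w",read_width())
    move_l([*b,.165],.2,frame=down(yaw));pause(.3)
    print("hit",move_l([*b,zp+.0075],.08,force_limit=5),read_ee_pos())
    pause(.2);command_gripper(.062,30);pause(.2)
    move_l([*b,.19],.12)
E
python3 - <<'E'
from h import *
place([.669,.0103],-.062,.0624)
b=np.array([.669,.0103]);pause(.3)
w=capture("wrist");cv2.imwrite("pics/w12.png",w["img"]);print(lid(w,b,z=.101),read_time_s())
E
```

```text
w 0.049787150935495364
hit False [0.66941928 0.0103923  0.07050811]
(array([0.6697599 , 0.01003243, 0.02442304]), 203) 41.3917
```

View pics/w12.png

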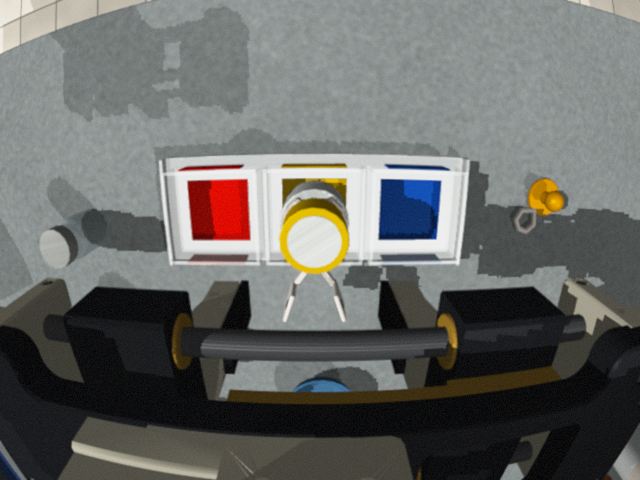

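```bash
sed -i 's/\.165/.205/g' h.py
python3 - <<'E'
from h import *
yaw=-1.05
goto([.40,.25,.2],down(yaw));w,(l,n)=wlid([.426,.2295]);print(l,n)
goto([*l[:2],.17],down(yaw));command_gripper(.066,30);w,(l,n)=wlid(l[:2]);print(l,n)
uv,P=cloud(w,True);T=(P-[*l[:2],0])@down(yaw);h,s,v=[a.ravel() for a in hsv(w)]
E_=T[(P[:,2]>.06)&(P[:,2]<.085)&(s<50)&(T[:,0]<-.04)&(T[:,0]>-.09)&(abs(T[:,1])<.04)];print("ears y",E_[:,1].min() if len(E_) else None,E_[:,1].max() if len(E_) else None,len(E_))
cv2.imwrite("pics/w13.png",w["img"])
print("hit",move_l([*l[:2],.062],.1,force_limit=8),read_ee_pos())
command_gripper(.04,30);pause(.2);print(read_width(),read_grip_force(),read_ee_pos(),read_time_s())
E
```

```text
[0.42630188 0.22920629 0.02424507] 198
[0.42656586 0.22887921 0.02432895] 211
ears y -0.02722776945784449 0.025411320625933483 462
hit False [0.42686696 0.22919058 0.06250203]
0.049613527886669354 29.99118983745575 [0.42658488 0.22886916 0.06229358] 46.0667
```

Run:
```python
from h import *
b=np.array([.6745,.102])
place(b,-.062,.0623)
goto([.45,-.30,.35],down(-.4));pause(.5)
t=capture("top");s=capture("scene")
for n,g in(("red",[.6725,.102]),("yel",[.667,.0103]),("grn",[.5328,.195])): 
    try: print(n,lid(t,g,False,z=.094 if n=="grn" else .101))
    except Exception as e: print(n,e)
M=np.zeros((600,800,3),np.uint8);M[:300,:]=cv2.resize(s["img"][200:380,200:520],(800,450))[75:375];M[300:]=cv2.resize(t["img"][130:355,90:540],(800,400))[:300]
cv2.imwrite("pics/w14.png",M);print(read_time_s())
```

```text
w 0.049594928798092706
hit False [0.67482103 0.10210224 0.07037436]
red (array([0.671395  , 0.1013166 , 0.02412658]), 71)
yel (array([0.6665208 , 0.01042417, 0.02416265]), 71)
grn (array([0.53295553, 0.19507463, 0.02411599]), 74)
55.5167
```

View pics/w14.png

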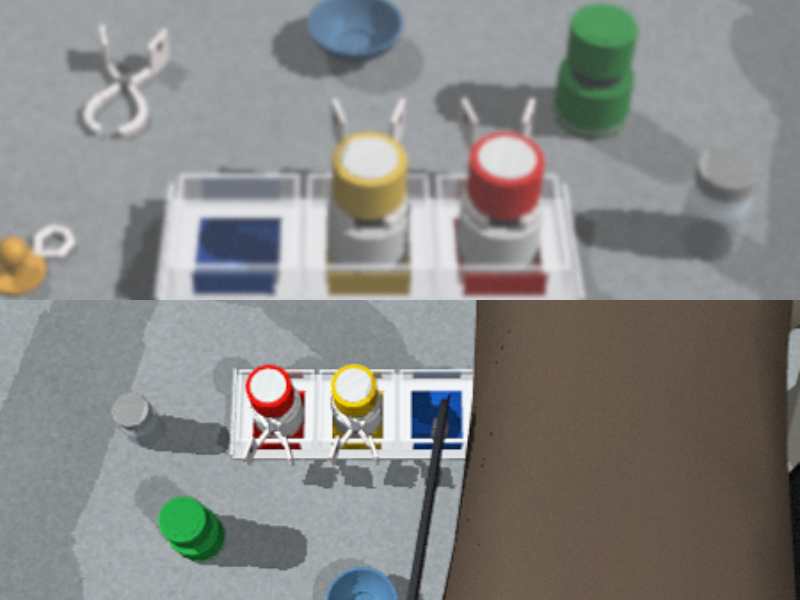

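Both canisters stand upright and clipped in their own compartments. The green look-alike, jar, bowl and pacifier are where they were, so I'm handing in.

```bash
python3 -c "
from cell import *
print(job_done())"
```

```text
the job is handed in; nothing more can be done
None
```

The job is handed in, at about 56 s on the robot's clock: the red and yellow canisters (no blue one was there) were both clipped first, then stood upright near the middle of their own compartments, and I left the bystanders and the green look-alike alone; the hand-in returned no verdict.

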